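# Fit the keeper rail across the lid ledge

## Task

Fit the wooden keeper rail across the front of the orange board's ledge, so that the comal and the pot lid cannot roll off: tilt the rail to slip its oblong eye past the wide head of the stud, then level it and press the dowel at its other end down into the spring clip until it is fully home. Feel your way gently and never force the rail against the board or its fittings; leave the other things on the counter where they are, and let go of the rail at the end.

Things in the scene. Friction and masses are not known exactly. Their poses are not given: they have to be found in the camera images.
- rail: Keeper rail, loose, 0.18 to 0.33 kg, 256 mm long, lying flat on the counter at the start. Origin: middle of its wooden batten's underside; x runs along it from eye to dowel, z up. Batten 150 long (x -75 to 75), 22 wide, 30 high: grip it across the 22. A steel strap with the eye sticks out at its -x end to x = -131, a steel dowel at its +x end to x = 125.
- rail_eye (a point): Centre of the oblong eye through the strap, at the level of the rail's underside, at x = -106 of the rail. The eye is 34 mm long (along the rail, x -123 to -89) and 15 wide; 8 mm of strap is left beyond its outer end. The strap is 30 wide and 4 thick, its lower face level with the batten's underside. Axes as the rail's.
- rail_dowel (a point): Point on the axis of the round dowel (12 mm diameter), at x = 100, z = 8 of the rail, 206 mm from the eye's centre; here the clip holds it. Axes as the rail's.
- rack: Orange pegged board with a ledge, fixed, to the robot's right. Origin: at counter height under the middle of the fitted rail; x along the ledge from stud to clip, y away from the board, z up. Ledge top at z = 60 mm, y up to 27, x -220 to 280; board face at y = -160, 335 high. Comal and lid lean on it, from y = -100 back. Fitted, the rail's axes lie along these, underside at z = 64, near x = y = 0.
- stud_foot (a point): Middle of the top face (z = 64 mm of the rack) of a steel foot plate 100 x 34 on the ledge. A hammer-head stud stands upright in its slot, clamped up to 11 mm to either side of this point along x (not measured: feel or look). Neck round, 8 diameter. Head a flat bar, 48 long (x), 9 wide (y), its underside 12 and its top 16 above the plate. Stud and clip bend at 20 N. Axes as the rack's.
- stud_side (a point): Point on the foot plate's top face, 41 mm from stud_foot towards -x, on the rail's line. The head is longer than the eye, so the rail goes on tilted some 25 degrees, dowel end up: the eye's outer end goes low over this point, slides towards +x under the head until it meets the neck, and then, held close to the neck (within 2 mm), the rail is levelled and slid back to have the stud amid the eye. Axes as the rack's.
- clip_seat (a point): Where the dowel's axis lies when seated in the spring clip, 8 mm above the foot plate's level and 206 from stud_foot along x. The clip has two sprung jaws 16 long (x); their mouth, 17 above this point, is 19 wide and narrows to 8 at 5.5 above it. Pressing the dowel down (3 to 8 N) spreads them and they snap over it; a saddle under it stops it. The batten must end short of them. Axes as the rack's.
- press: Bystander: black iron tortilla press, closed, about 200 mm long, 65 high, 2.4 kg. Origin: centre of its underside.
- molcajete: Bystander: grey stone mortar on three feet, 165 across, 95 high. Origin: centre of its underside.
- jar: Bystander: amber glass jar, 72 across, 115 high. Origin: centre of its underside.
- mug: Bystander: ceramic mug, 76 across, 85 high. Origin: centre of its underside.
- spoon: Bystander: wooden spoon lying flat, 260 long. Origin: middle of its underside.
- salt: Bystander: small clay salt bowl, 68 across, 55 high. Origin: centre of its underside.

How it is judged:
On the way:
1. the eye is down round the stud's neck, below its head (x of rail_eye in the frame of stud_foot between -0.022 and 0.0175 m and y of rail_eye in the frame of stud_foot between -0.007 and 0.007 m and z of rail_eye in the frame of stud_foot between -0.003 and 0.01 m), for 0.1 s.
At the end, for the whole second after the job is handed in: The rail is let go and at rest, level within 3.4 degrees; its eye is round the stud's neck below the head (within 6 mm of the foot plate's level, 22 mm before to 17.5 mm past the foot's middle along, 7 mm across), and its dowel is in the clip, within 4 mm of the seat in height and across (x of rail_eye in the frame of stud_foot between -0.022 and 0.0175 m and y of rail_eye in the frame of stud_foot between -0.007 and 0.007 m and z of rail_eye in the frame of stud_foot between -0.003 and 0.006 m and z of rail_dowel in the frame of clip_seat between -0.004 and 0.004 m and y of rail_dowel in the frame of clip_seat between -0.004 and 0.004 m and angle between rail's own z axis and vertical below 0.06 rad and linear speed of rail below 0.01 m/s and contact force between rail and the fingers below 0.1 N); the robot touches nothing.
It fails at once if the rail is forced against the board, stud or clip with more than 20 N (contact force between rail and rack above 20 N).
It fails at once if a bystander is shifted by more than 30 mm (distance of any of press, molcajete, jar, mug, spoon, salt from where it was at the start of the episode above 0.03 m).
It also fails if it takes over 61 s, if anything falls off the work surface, if the arm or the gripper's body presses on something with over 40 N, if the wrist force passes 120 N, or if a joint passes its speed limit or range.

## Robot

A 7-joint arm with a two-finger parallel gripper is mounted at the origin on the work surface. World frame = base frame: x ahead of the robot, y to its left, z up, the work surface at z = 0. Lengths are in m, angles in rad, forces in N, time in s.
With the tool pointing down it reaches from about 0.425 to 0.95 m from the base axis. Payload 4.7 kg.
Tool frame: the origin (TCP) lies between the finger pads; the fingertips stand 25 mm ahead of it and the grasp point (between the pads) lies 6 mm ahead of it; x points along the fingers, z is the direction in which the jaws open and shut, and the axes are right-handed (so a half turn about x gives the same grasp; the last joint's range is limited). The gripper opens to 85 mm and grips with 20 to 120 N. Pads are 22 mm wide; open, the fingers measure 114 mm over their backs; the gripper's body (76 mm by 85 mm) begins 54 mm behind the grasp point. The pads swing forward as they close: fully open they stand 13 mm farther back than shut.
Start: joints at [-1.198, 0.469, -0.049, 1.532, 0.024, 1.141, -0.082], TCP at [0.264, 0.621, 0.256] pointing down, gripper open.
Joint ranges: [-2.59, 2.59], [-0.33, 1.99], [-1.39, 1.29], [0.1, 2.45], [-1.04, 4.18], [0.21, 1.99], [-2.66, 2.66]. Speed limits (rad/s): [2.57, 2.57, 3.14, 3.14, 3.14, 3.14, 3.14].

## Interface

Orientations are given as a 3x3 rotation matrix whose columns are the frame's x, y, z axes.
In Python, from rig import * gives the robot as it stands. Calls block until the motion is done:
- movep(position, orientation): joint-space move of the TCP to a pose.
- move_l(position, attitude=None, feed=0.15, until_force=None): straight line of the TCP; attitude=None keeps the orientation; feed is the mean speed in m/s. With until_force (N) it stops when the force on the tool has changed by that much, and returns True; else False.
- move_joints(angles): joint-space move.
- command_gripper(opening, newtons=None): finger opening in m; newtons is the grip in N (None keeps the last); returns when the fingers have stopped.
- sleep(seconds).
- inverse_kinematics(position, orientation): joint angles nearest the present ones, or None.
- sense(): the state.
- camera(name): name is "scene" or "side" or "wrist"; returns (picture, depth): 420x560x3 uint8, red, green, blue; 420x560 float32, m along the optical axis (not along the pixel's ray), 0 where there is no reading.
- camera_params(name): a dict with "K" (3x3 intrinsics, pixels), "position" and "rotation" of the camera in the world; the wrist camera has in their place "tool_from_camera" (4x4, takes a point from camera to tool coordinates, whose origin is the TCP and whose axes are the tool frame's). Camera axes: x right, y down, z forward; pixel columns grow to the right and rows downward; lengths in m; the calibration is good to about 2 mm. A picture is of the moment at which its call begins: read the wrist's pose just before it. camera_params takes no time and is no camera call.
A pose or a line that the arm cannot do raises Unreachable and nothing moves.
- finish_job(): hands the job in, once; it reports no verdict.
The state is a dict: "time_s": time; "joint_pos": joint angles; "qd": joint speeds; "joint_efforts": joint torques, N m; "position": TCP position; "tcp_rot": TCP orientation; "wrist_force": force on the tool from outside, world axes, zero at the start; "ft_torque": the same for the moment, N m; "finger_gap": finger opening in m.
Only numpy, scipy, OpenCV 4.12 (cv2) and the standard library are available. Lean on these libraries where they do the work, as an engineer would, in place of code of your own. Each camera call takes 0.05 s, during which the arm holds its last target.

## Working session

There is one attempt and no reset: what is moved stays moved. The work goes in short steps, each a Python script; the robot and the scene stay as the last script left them, time stands still between calls to the robot, and variables do not carry over. Pictures are saved under pics/ and viewed, and the job is handed in when it is done.

```bash
ls; mkdir -p pics
python3 - <<'E'
from rig import *
import cv2,numpy as np
for n in ["scene","side","wrist"]:
    s=sense()
    p,d=camera(n); cv2.imwrite(f"pics/{n}0.png",p[:,:,::-1]); np.savez(f"pics/{n}0.npz",p=p,d=d,pos=s["position"],rot=s["tcp_rot"])
    print(n,camera_params(n))
print(sense())
E
```

```text
pics
scene {'K': array([[381.87221353,   0.        , 274.40775189],
       [  0.        , 381.87221353, 206.41741912],
       [  0.        ,   0.        ,   1.        ]]), 'position': array([ 1.18183526, -0.14568593,  0.81392471]), 'rotation': array([[ 0.30077426,  0.69305022, -0.65514597],
       [ 0.95369389, -0.21736561,  0.20789457],
       [ 0.00167517, -0.68733805, -0.72633574]])}
side {'K': array([[442.09237019,   0.        , 283.88215829],
       [  0.        , 442.09237019, 207.22261791],
       [  0.        ,   0.        ,   1.        ]]), 'position': array([ 0.19858119, -0.55733218,  0.89843004]), 'rotation': array([[ 0.87096991, -0.3828074 ,  0.3080096 ],
       [-0.49098817, -0.65450848,  0.57493414],
       [-0.01849415, -0.6519794 , -0.7580111 ]])}
wrist {'K': array([[300.07594607,   0.        , 285.1064965 ],
       [  0.        , 300.07594607, 212.41511104],
       [  0.        ,   0.        ,   1.        ]]), 'tool_from_camera': array([[-8.95323212e-04, -3.12000230e-01,  9.50081604e-01,
        -1.17497694e-01],
       [-3.05869536e-05, -9.50081976e-01, -3.12000381e
[... 338 characters left out ...]
, 'qd': array([ 2.65008889e-05, -1.38639235e-03,  3.10092541e-04, -2.29353300e-03,
        8.00691269e-04, -1.40544399e-03, -1.10318240e-03]), 'joint_efforts': array([ 4.94849446e-04, -5.10766625e+01, -4.68465232e-02, -2.37978029e+01,
        1.06857120e-02,  5.43790724e-03, -8.54418573e-06]), 'position': array([0.26380096, 0.62087042, 0.25549982]), 'tcp_rot': array([[-5.64225088e-04, -9.20365478e-01,  3.91058907e-01],
       [-1.38651916e-03,  3.91059313e-01,  9.20364434e-01],
       [-9.99998880e-01, -2.29179643e-05, -1.49674985e-03]]), 'wrist_force': array([0.55347572, 0.59510917, 0.88258754]), 'ft_torque': array([-0.00405892, -0.01187167,  0.01315441]), 'finger_gap': 0.08510481224653123}
```

View pics/scene0.png

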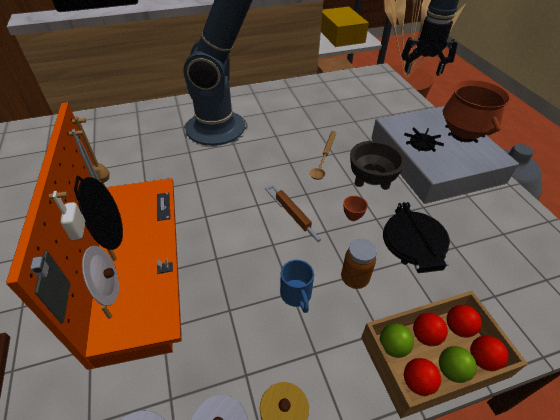

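View pics/side0.png

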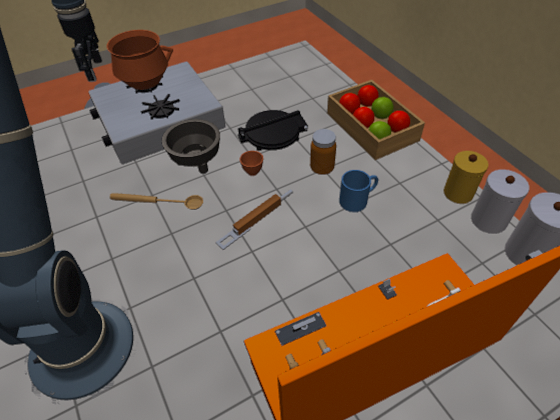

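View pics/wrist0.png

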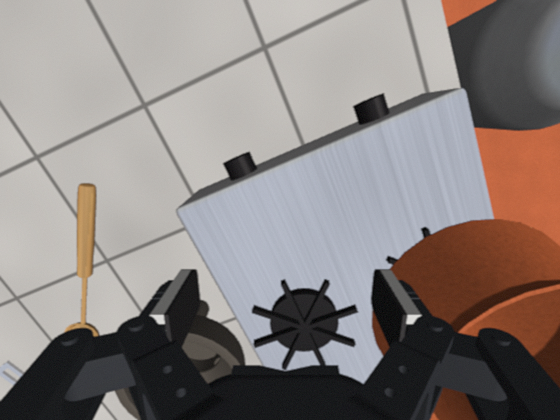

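The scene view shows the rail from its eye at about (270,190) to the dowel tip at (319,238). The stud plate is at (163,207) and the clip at (165,267) on the orange ledge. The side view agrees. I'll enlarge the crops next.

Run:
```python
import cv2
a=cv2.imread("pics/scene0.png"); b=cv2.imread("pics/side0.png")
def crop(im,x,y,w,h,s,n): cv2.imwrite(n,cv2.resize(im[y:y+h,x:x+w],None,fx=s,fy=s,interpolation=cv2.INTER_CUBIC))
crop(a,255,175,80,75,8,"pics/c1.png")
crop(a,140,180,60,100,6,"pics/c2.png")
crop(b,205,180,100,75,8,"pics/c3.png")
crop(b,265,270,150,80,5,"pics/c4.png")
```

```text
(no output)
```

View pics/c1.png

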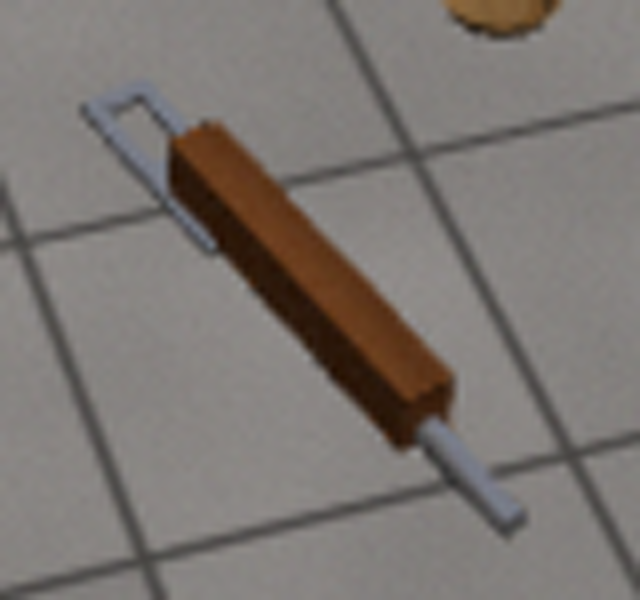

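View pics/c2.png

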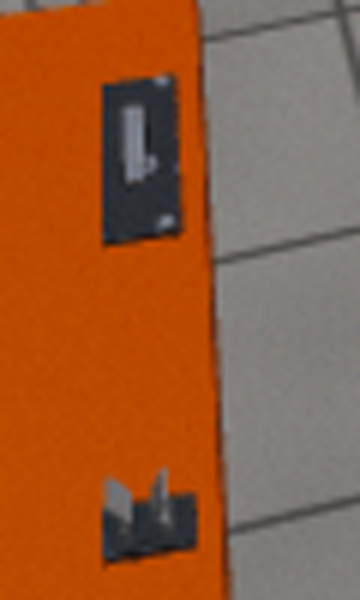

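View pics/c3.png

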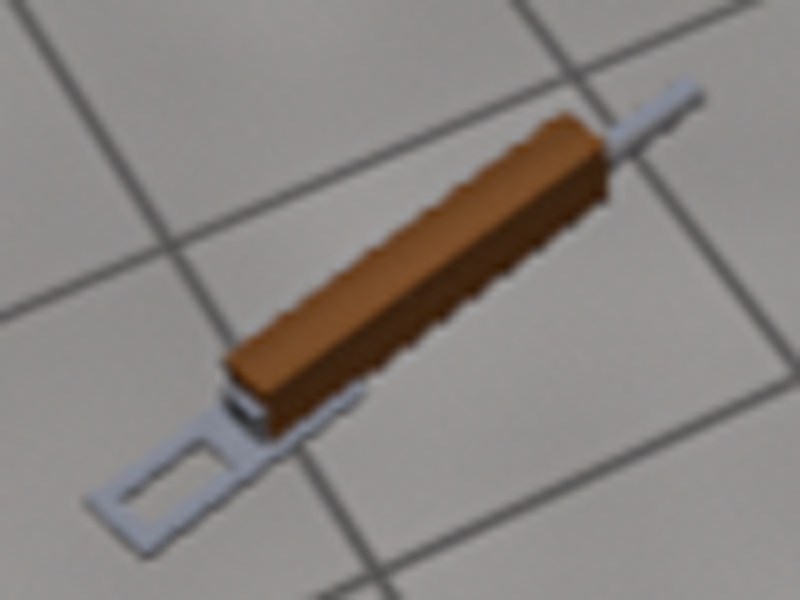

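View pics/c4.png

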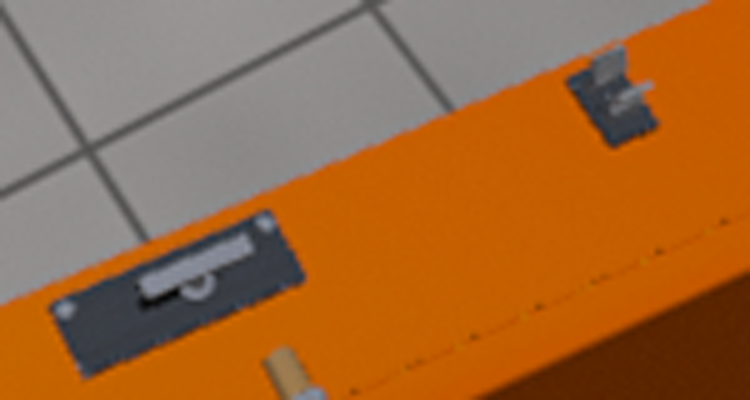

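```bash
cat > h.py <<'E'
import numpy as np
from scipy.optimize import least_squares
PAR={'scene':dict(K=np.array([[381.87221353,0,274.40775189],[0,381.87221353,206.41741912],[0,0,1]]),p=np.array([1.18183526,-0.14568593,0.81392471]),R=np.array([[0.30077426,0.69305022,-0.65514597],[0.95369389,-0.21736561,0.20789457],[0.00167517,-0.68733805,-0.72633574]])),
'side':dict(K=np.array([[442.09237019,0,283.88215829],[0,442.09237019,207.22261791],[0,0,1]]),p=np.array([0.19858119,-0.55733218,0.89843004]),R=np.array([[0.87096991,-0.3828074,0.3080096],[-0.49098817,-0.65450848,0.57493414],[-0.01849415,-0.6519794,-0.7580111]]))}
def proj(c,P):
    c=PAR[c]; q=(np.atleast_2d(P)-c['p'])@c['R']; u=q@c['K'].T; return u[:,:2]/u[:,2:]
def T2(v,P):
    P=np.atleast_2d(P).astype(float); c,s=np.cos(v[2]),np.sin(v[2])
    return np.c_[v[0]+c*P[:,0]-s*P[:,1], v[1]+s*P[:,0]+c*P[:,1], P[:,2]]
def unc(px,s,ox,oy): px=np.array(px,float); return (px+.5)/s-.5+[ox,oy]
def fit(obs,v0):
    f=lambda v: np.concatenate([(proj(c,T2(v,P))-px).ravel() for c,P,px in obs])
    r=least_squares(f,v0,loss='soft_l1',f_scale=.7); return r.x,r.fun.reshape(-1,2)
E
python3 - <<'E'
from h import *
pl=np.array([[-50,-17,64],[-50,17,64],[50,17,64],[50,-17,64]])/1e3
hd=np.array([[-24,-4.5,80],[-24,4.5,80],[24,4.5,80],[24,-4.5,80]])/1e3
ps=unc([(103,85),(175,75),(182,235),(105,244)],6,140,180)
pd=unc([(85,377),(50,308),(270,210),(305,278)],5,265,270)
hs=unc([(124,107),(143,105),(146,180),(126,183)],6,140,180)
hp=unc([(148,302),(138,285),(247,235),(255,255)],5,265,270)
for nm,o in [("both",[("scene",pl,ps),("side",pl,pd)]),("scene",[("scene",pl,ps)]),("side",[("side",pl,pd)]),
  ("headboth",[("scene",hd,hs),("side",hd,hp)]),("headscene",[("scene",hd,hs)]),("headside",[("side",hd,hp)])]:
    v,r=fit(o,[.4,-.3,0]); print(nm,v.round(4)); print(r.round(1).tolist())
rl=np.array([[-131,-15,4],[-131,15,4],[-75,-11,30],[-75,11,30],[75,11,30],[75,-11,30],[125,0,8]])/1e3
rs=unc([(83,107),(148,85),(170,142),(215,123),(453,380),(405,410),(512,525)],8,255,175)
rd=unc([(148,553),(90,500),(268,395),(228,362),(568,113),(607,150),(697,90)],8,205,180)
for nm,o in [("railboth",[("scene",rl,rs),("side",rl,rd)]),("s",[("scene",rl,rs)]),("d",[("side",rl,rd)])]:
    v,r=fit(o,[.5,0,0.5]); print(nm,v.round(4)); print(r.round(1).tolist())
E
```

```text
both [ 0.4098 -0.2197 -0.0817]
[[-1.2, -0.3], [-0.8, -0.5], [-0.6, -1.2], [-1.0, -0.6], [-0.1, -0.2], [-0.1, -1.2], [0.0, -0.9], [0.8, -0.7]]
scene [ 0.413  -0.2177 -0.0915]
[[-0.1, 0.2], [0.3, 0.1], [0.1, -0.5], [-0.3, 0.1]]
side [ 0.4088 -0.2209 -0.0791]
[[-0.2, 0.6], [-0.2, -0.3], [-0.1, -0.2], [0.8, 0.0]]
headboth [ 0.417  -0.2211 -0.0801]
[[-1.4, -0.4], [-1.2, -0.6], [-1.2, -0.5], [-1.4, -0.4], [0.0, -0.6], [0.0, -1.1], [-0.2, -0.6], [0.2, -0.9]]
headscene [ 0.4198 -0.218  -0.0833]
[[-0.1, 0.0], [0.1, -0.1], [0.1, 0.0], [-0.1, 0.1]]
headside [ 0.4161 -0.2226 -0.0776]
[[0.0, 0.2], [0.0, -0.3], [-0.3, 0.2], [0.2, -0.1]]
railboth [0.4888 0.1276 0.2602]
[[-1.0, -0.3], [-0.8, -1.2], [-0.9, -0.4], [-0.3, -0.9], [0.1, -0.6], [-0.5, -1.1], [-0.2, 0.2], [0.2, -0.2], [-0.1, -0.5], [0.3, -0.5], [-0.3, -1.2], [0.3, -1.3], [1.1, -1.6], [0.3, -0.4]]
s [0.4916 0.1281 0.2523]
[[-0.3, 0.1], [-0.1, -0.7], [-0.3, 0.1], [0.4, -0.3], [0.4, 0.2], [-0.2, -0.3], [0.1, 1.1]]
d [0.4872 0.1258 0.2613]
[[-0.0, 0.6], [-0.4, 0.3], [0.1, 0.3], [-0.6, -0.4], [0.0, -0.6], [0.9, -0.9], [0.1, 0.2]]
```

```bash
cat >> h.py <<'E'
def railR(yaw,tilt=0.):
    # rail axes; tilt>0: dowel up
    x=np.array([np.cos(yaw)*np.cos(tilt),np.sin(yaw)*np.cos(tilt),np.sin(tilt)])
    y=np.array([-np.sin(yaw),np.cos(yaw),0]); z=np.cross(x,y)
    return np.c_[x,y,z]
def toolR(Rr): return np.c_[-Rr[:,2],-Rr[:,0],Rr[:,1]]
GX=-0.020; GZ=0.028   # TCP in rail coordinates when gripped
def tcp_for(ptw,ptr,yaw,tilt):
    """TCP pose such that rail point ptr (rail coords) is at world ptw"""
    R=railR(yaw,tilt); return np.array(ptw)+R@(np.array([GX,0,GZ])-np.array(ptr)), toolR(R)
KW=np.array([[300.07594607,0,285.1064965],[0,300.07594607,212.41511104],[0,0,1]])
TC=np.array([[-8.95323212e-04,-3.12000230e-01,9.50081604e-01,-1.17497694e-01],[-3.05869536e-05,-9.50081976e-01,-3.12000381e-01,7.99850141e-02],[9.99999599e-01,-3.08401285e-04,8.41087310e-04,6.80626728e-04],[0,0,0,1]])
def addwrist(name,pos,rot):
    PAR[name]=dict(K=KW,p=np.array(pos)+np.array(rot)@TC[:3,3],R=np.array(rot)@TC[:3,:3])
def snap(n,tag):
    from rig import sense,camera
    import cv2
    s=sense(); p,d=camera(n); cv2.imwrite(f"pics/{tag}.png",p[:,:,::-1]); np.savez(f"pics/{tag}.npz",p=p,d=d,pos=s["position"],rot=s["tcp_rot"]); return s
def crop(tag,x,y,w,h,s,out):
    import cv2
    im=cv2.imread(f"pics/{tag}.png"); cv2.imwrite(f"pics/{out}.png",cv2.resize(im[y:y+h,x:x+w],None,fx=s,fy=s,interpolation=cv2.INTER_CUBIC))
def st():
    from rig import sense
    s=sense(); print("t",round(s["time_s"],2),"pos",s["position"].round(4),"F",s["wrist_force"].round(2),"M",s["ft_torque"].round(3),"gap",round(s["finger_gap"],4)); return s
E
python3 - <<'E'
from rig import *; from h import *
p,R=tcp_for([.489,.127,.15],[0,0,0],.258,0)
movep(p,R); command_gripper(0.055); st(); snap("wrist","w1")
E
```

```text
t 2.52 pos [0.4697 0.1221 0.178 ] F [-0.12  0.02 -0.06] M [-0.04   0.019 -0.02 ] gap 0.0553
```

View pics/w1.png

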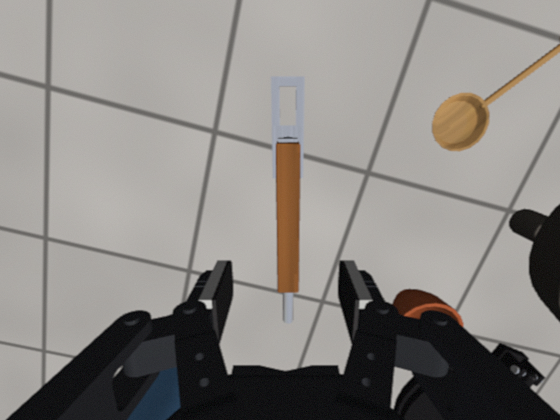

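```bash
python3 -c "
from h import *; crop('w1',262,66,54,110,5,'w1a'); crop('w1',262,260,54,70,8,'w1b')"
```

```text
(no output)
```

View pics/w1a.png

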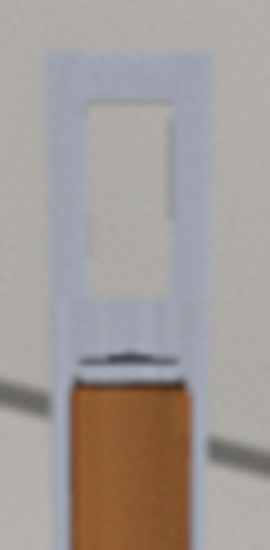

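View pics/w1b.png

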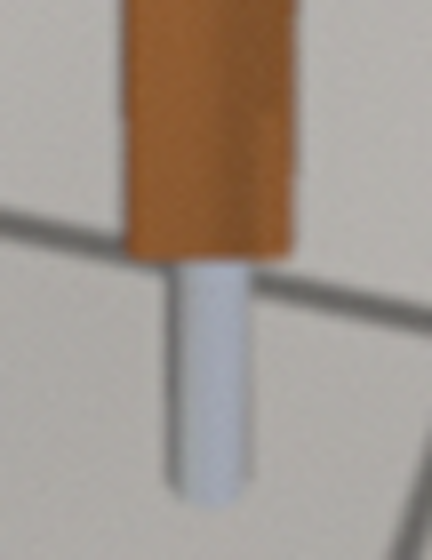

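Run:
```python
from h import *
d=np.load('pics/w1.npz'); addwrist('w',d['pos'],d['rot'])
P=np.array([[-131,-15,4],[-131,15,4],[-123,-7.5,4],[-123,7.5,4],[-75,-11,30],[-75,11,30],[75,-11,30],[75,11,30]])/1e3
px=np.r_[unc([(46,52),(213,54),(86,101),(176,101),(72,388),(190,388)],5,262,66),unc([(128,258),(292,258)],8,262,260)]
v,r=fit([('w',P,px)],[.489,.127,.258]); print(v.round(4),r.round(1).tolist())
```

```text
[0.4872 0.1303 0.2606] [[-0.1, 0.0], [0.3, -0.5], [0.4, -0.1], [-0.9, -0.1], [-0.9, -0.1], [1.0, -0.2], [-0.6, 1.3], [0.5, 1.3]]
```

Run:
```python
from rig import *; from h import *
V=[.4875,.1298,.2605]
p,R=tcp_for([V[0],V[1],0.0],[0,0,0],V[2],0)
print(move_l(p+[0,0,.02],R,feed=.12)); print(move_l(p,R,feed=.04,until_force=6)); st()
command_gripper(0.0,60); st()
s=snap("wrist","w2")
print(move_l(p+[0,0,.12],R,feed=.15)); st(); snap("wrist","w3")
```

```text
False
False
t 4.46 pos [0.4682 0.1246 0.0278] F [ 0.36 -0.21 -0.84] M [ 0.023  0.023 -0.001] gap 0.055
t 4.86 pos [0.4685 0.1247 0.0284] F [-0.5  0.5  3.2] M [-0.034  0.105  0.003] gap 0.021
False
t 5.86 pos [0.4673 0.1244 0.147 ] F [-0.45 -0.21 -2.73] M [ 0.006  0.029 -0.007] gap 0.0208
```

View pics/w3.png

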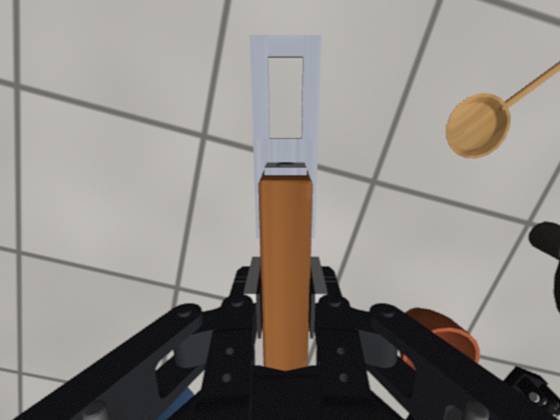

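```bash
python3 -c "
from h import *; crop('w3',240,26,92,164,4,'w3a')"
```

```text
(no output)
```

View pics/w3a.png

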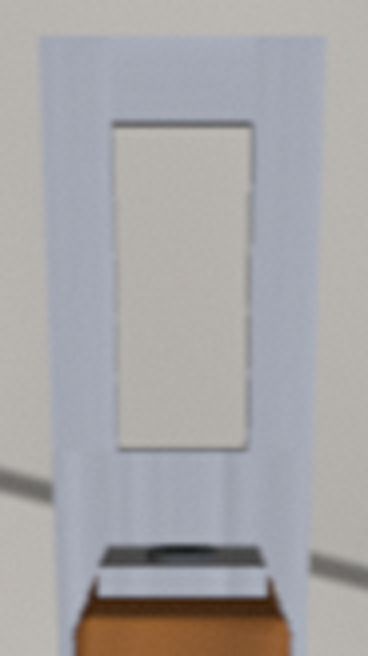

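Run:
```python
from h import *
from scipy.spatial.transform import Rotation as Ro
PAR['t']=dict(K=KW,p=TC[:3,3],R=TC[:3,:3])
P=np.array([[-131,-15,4],[-131,15,4],[-123,-7.5,4],[-123,7.5,4],[-89,-7.5,4],[-89,7.5,4],[-75,-11,30],[-75,11,30]])/1e3
px=unc([(39,37),(326,37),(111,122),(254,122),(117,450),(249,450),(77,628),(291,628)],4,240,26)
# rail axes in tool: x_r=-y_t, y_r=z_t, z_r=-x_t
B=np.array([[0,0,-1],[-1,0,0],[0,1,0]],float)
def pts(v):
    # v: gx, gz, gy, pitch(about rail y), yaw(about rail z)
    R=Ro.from_euler('yz',[-v[3],v[4]]).as_matrix()
    return ((P@R.T)-np.array([v[0],v[2],v[1]]))@B.T
f=lambda v:(proj('t',pts(v))-px).ravel()
r=least_squares(f,[-.02,.028,0,0,0],loss='soft_l1'); print(r.x.round(4)); print(r.fun.reshape(-1,2).round(1).tolist())
```

```text
[-0.0192  0.0369 -0.0011 -0.0694  0.0018]
[[-0.3, -0.0], [0.3, -0.2], [0.3, 0.3], [-0.2, 0.2], [0.5, -0.1], [-0.4, -0.2], [-0.5, 0.1], [0.3, -0.0]]
```

Run:
```python
from h import *
d=np.load('pics/w3.npz')['d']
def tp(u,v):
    z=np.median(d[v-1:v+2,u-2:u+3]); return (TC[:3,:3]@(np.linalg.inv(KW)@np.array([u,v,1])*z)+TC[:3,3])*1e3
for u,v in [(285,40),(285,50),(259,60),(312,60),(259,100),(312,100),(261,130),(285,145),(285,155),(285,185),(285,210),(285,240),(285,270),(285,300),(285,340)]: print((u,v),tp(u,v).round(1))
```

```text
(285, 40) [ 24.3 109.4   0.8]
(285, 50) [ 23.9 105.5   0.8]
(259, 60) [ 24.6 101.8 -10.3]
(312, 60) [ 24.5 101.8  12.3]
(259, 100) [ 24.3  85.8 -10.8]
(312, 100) [24.2 85.8 12.7]
(261, 130) [ 24.1  73.  -10.2]
(285, 145) [24.4 66.3  0.8]
(285, 155) [24.3 61.7  0.8]
(285, 185) [-1.6 53.3  0.7]
(285, 210) [-1.6 42.9  0.7]
(285, 240) [-1.3 29.6  0.7]
(285, 270) [-1.4 15.5  0.7]
(285, 300) [-1.6  0.5  0.7]
(285, 340) [ -1.5 -21.6   0.7]
```

```bash
sed -i 's/^GX=.*/GX=-0.0196; GZ=0.0284; GY=-0.0008/' h.py; sed -i 's/np.array(\[GX,0,GZ\])/np.array([GX,GY,GZ])/' h.py
python3 - <<'E'
from rig import *; from h import *
Y=-.081; F=np.array([.411,-.2195,.064]); ax=np.array([np.cos(Y),np.sin(Y),0])
s0=st(); T=np.radians(27)
p,R=tcp_for(F+ax*(-.027)+[0,0,.045],[-.123,0,0],Y,T)
print(p,inverse_kinematics(p,R))
p2,R2=tcp_for(F+ax*(.007)+[0,0,0],[-.106,0,0],Y,0); print(p2,inverse_kinematics(p2,R2))
move_l(s0["position"]+[0,0,.05],feed=.25)
movep(p,R); st(); snap("wrist","w4"); snap("side","s4"); st()
E
```

```text
t 5.91 pos [0.4672 0.1244 0.1468] F [-0.08 -0.26 -2.03] M [-0.014  0.047  0.036] gap 0.021
[ 0.46300075 -0.22452393  0.1812472 ] [ 0.50593483  0.16567109 -0.04858887  2.26102423 -0.54087995  0.3159589
  2.43217573]
[ 0.50402904 -0.22785451  0.0924    ] [ 0.13687769  0.48197191  0.27349325  1.98536423 -0.19578946  0.69912918
  2.02095509]
t 7.57 pos [ 0.4634 -0.2232  0.1808] F [ 0.23  0.03 -3.2 ] M [0.13  0.769 0.021] gap 0.0208
t 7.67 pos [ 0.4638 -0.223   0.1811] F [-0.66 -0.42 -2.11] M [0.111 0.776 0.037] gap 0.0212
```

View pics/w4.png

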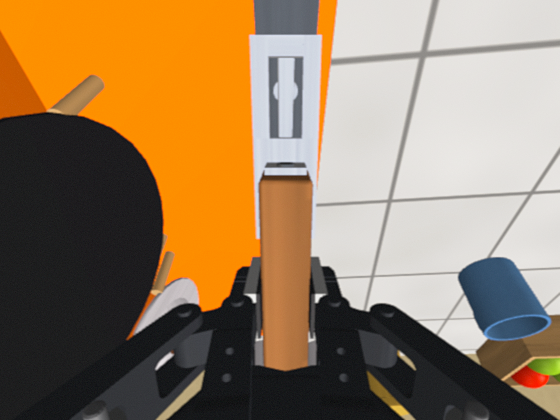

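View pics/s4.png

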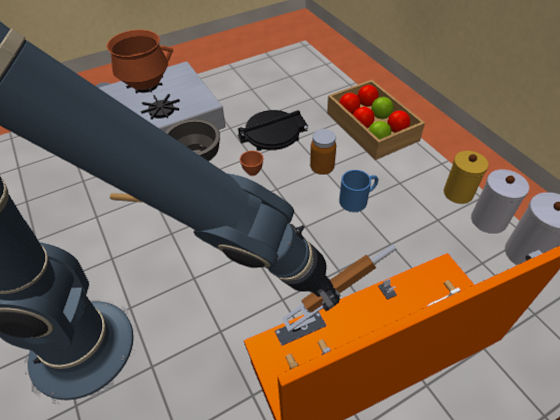

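Run:
```python
from h import *; crop('w4',240,0,92,150,4,'w4a')
dd=np.load('pics/w4.npz'); d=dd['d']; R=dd['rot'];p=dd['pos']
def cp(u,v):
    z=np.median(d[v-1:v+2,u-1:u+2]); t=TC[:3,:3]@(np.linalg.inv(KW)@np.array([u,v,1])*z)+TC[:3,3]; return t, p+R@t
for u,v in [(286,60),(286,75),(286,90),(286,105),(286,120),(286,130),(275,62),(297,62),(275,130),(297,130),(270,10),(300,10),(285,20),(285,50),(258,100),(312,100),(240,100),(200,100),(230,200)]:
    t,w=cp(u,v); print((u,v),(t*1e3).round(1),(w*1e3).round(1))
```

```text
(286, 60) [ 59.1 107.2   1.3] [ 395.  -216.4   79.6]
(286, 75) [ 61.8 100.2   1.3] [ 402.4 -217.    80.3]
(286, 90) [65.5 92.8  1.4] [ 410.6 -217.6   80.3]
(286, 105) [70.  84.9  1.4] [ 419.6 -218.3   79.9]
(286, 120) [74.4 76.4  1.4] [ 429.2 -219.    79.8]
(286, 130) [77.4 70.4  1.4] [ 435.9 -219.5   79.9]
(275, 62) [ 75.6 108.6  -5. ] [ 400.6 -223.2   64.2]
(297, 62) [ 75.7 108.7   7.8] [ 401.6 -210.4   64.1]
(275, 130) [95.8 69.5 -6.1] [ 444.4 -227.7   63.9]
(297, 130) [95.5 69.5  9. ] [ 445.5 -212.6   64.1]
(270, 10) [ 63.8 131.4  -7. ] [ 374.9 -223.2   64.4]
(300, 10) [ 64.3 131.5   8.6] [ 376.2 -207.6   63.9]
(285, 20) [ 66.1 127.4   0.8] [ 380.1 -215.7   64.2]
(285, 50) [ 24.7 105.7   0.8] [ 380.7 -215.8  110.9]
(258, 100) [ 24.7  85.8 -11.2] [ 397.4 -229.2  119.9]
(312, 100) [24.  85.8 12.7] [ 399.  -205.3  120.5]
(240, 100) [ 90.7  88.6 -28.5] [ 423.4 -248.5   59.8]
(200, 100) [ 90.5  88.5 -54.4] [ 421.3 -274.3   59.9]
(230, 200) [130.5   9.8 -46.4] [ 510.  -273.3   59.9]
```

View pics/w4a.png

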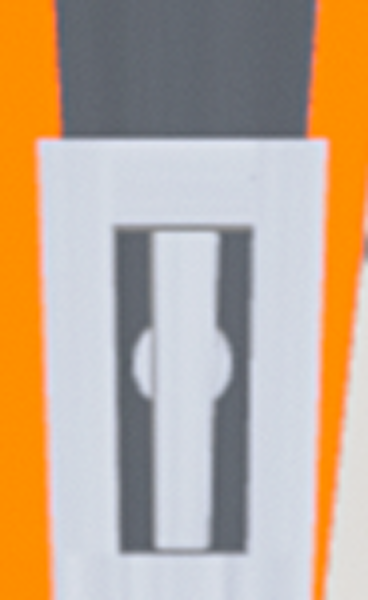

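```bash
cat >> h.py <<'E'
def railpose(s):
    R=s["tcp_rot"]; Rr=np.c_[-R[:,1],R[:,2],-R[:,0]]
    yaw=np.arctan2(Rr[1,0],Rr[0,0]); tilt=np.arcsin(Rr[2,0]); roll=np.arcsin(Rr[2,1])
    o=s["position"]-Rr@np.array([GX,GY,GZ]); return o,Rr,yaw,tilt,roll
N=np.array([.4172,-.2181,.064]); YAW=-.0765
def A(): return np.array([np.cos(YAW),np.sin(YAW),0]),np.array([-np.sin(YAW),np.cos(YAW),0])
def nk(P):  # world -> neck frame, mm
    ax,ay=A(); q=np.asarray(P)-N; return np.array([q@ax,q@ay,q[2]])*1e3
def wd(q): ax,ay=A(); return N+ax*q[0]/1e3+ay*q[1]/1e3+np.array([0,0,q[2]/1e3])
def rep(s=None,tag=""):
    from rig import sense
    s=s or sense(); o,Rr,y,t,r=railpose(s)
    f=lambda x,z=0: nk(o+Rr@np.array([x,0,z])).round(1)
    print(tag,"t %.2f"%s["time_s"],"corner",f(-.131),"edge123",f(-.123),"dowel",f(.1,.008),"yaw %.4f tilt %.2f roll %.4f"%(y,np.degrees(t),r),"F",s["wrist_force"].round(2),"M",s["ft_torque"].round(2)); return s
E
python3 - <<'E'
from rig import *; from h import *
rep()
T=np.radians(27)
def cmd(q,ptr,T,feed,uf=None,corr=np.zeros(3)):
    p,R=tcp_for(wd(q),ptr,YAW,T); return p,move_l(p+corr,R,feed=feed,until_force=uf)
p,_=cmd([-32,0,18],[-.123,0,0],T,.06); sleep(.3); s=rep(tag="a")
c=p-s["position"]; print("corr",(c*1e3).round(2))
p,_=cmd([-32,0,18],[-.123,0,0],T,.03,corr=c); sleep(.2); s=rep(tag="b"); print(((p-s["position"])*1e3).round(2))
snap("wrist","w5")
E
```

```text
t 7.67 corner [-39.5  -0.4  41.3] edge123 [-32.4  -0.4  44.9] dowel [162.7  -0.7 153.2] yaw -0.0780 tilt 26.98 roll 0.0005 F [-0.66 -0.42 -2.11] M [0.11 0.78 0.04]
a t 8.57 corner [-38.9  -0.1  14.7] edge123 [-31.8  -0.1  18.3] dowel [ 1.632e+02 -1.000e-01  1.268e+02] yaw -0.0764 tilt 27.04 roll -0.0004 F [-0.16 -0.96 -2.93] M [0.03 0.82 0.01]
corr [-0.16  0.11 -0.36]
b t 9.02 corner [-39.3   0.1  14. ] edge123 [-32.2   0.1  17.6] dowel [1.629e+02 1.000e-01 1.260e+02] yaw -0.0765 tilt 27.00 roll -0.0000 F [-0.69  1.13 -3.19] M [ 0.08  0.82 -0.01]
[ 0.15 -0.09  0.35]
```

Run:
```python
from h import *; crop('w5',230,0,110,150,4,'w5a')
```

```text
(no output)
```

View pics/w5a.png

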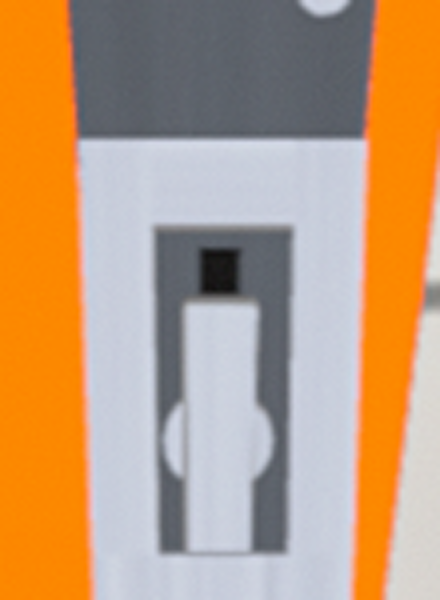

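```bash
cat >> h.py <<'E'
def cmd(q,ptr,Tdeg,feed,uf=None,yaw=None):
    from rig import move_l
    p,R=tcp_for(wd(q),ptr,YAW if yaw is None else yaw,np.radians(Tdeg)); return move_l(p,R,feed=feed,until_force=uf)
def look(tag,pts):
    dd=np.load(f'pics/{tag}.npz'); d=dd['d']; R=dd['rot'];p=dd['pos']
    for u,v in pts:
        ui,vi=int(round(u)),int(round(v)); z=np.median(d[vi-1:vi+2,ui-1:ui+2]); t=TC[:3,:3]@(np.linalg.inv(KW)@np.array([u,v,1])*z)+TC[:3,3]; print((u,v),"tool",(t*1e3).round(1),"neck",nk(p+R@t).round(1))
E
python3 - <<'E'
from rig import *; from h import *
look("w5",[(285.2,76),(285.2,90),(284.5,110),(284.5,134),(285,40)])
E1=[-.123,0,0]
# lowest corner 2.5 mm above plate: edge z = 2.5+3.6
print(cmd([-32,0,6.3],E1,27,.025,4)); rep(tag="down"); sleep(.2); rep()
snap("wrist","w6")
crop('w6',230,0,110,150,4,'w6a')
E
```

```text
(285.2, 76) tool [33.8 96.6  0.9] neck [-23.7   0.1  15.9]
(285.2, 90) tool [36.9 90.8  0.9] neck [-17.1   0.1  15.7]
(284.5, 110) tool [41.3 81.8  0.5] neck [-7.1 -0.2 15.9]
(284.5, 134) tool [47.3 69.8  0.5] neck [ 6.3 -0.2 16.1]
(285, 40) tool [ 24.5 109.4   0.8] neck [-39.3   0.   18.4]
False
down t 9.67 corner [-39.2  -0.    2.5] edge123 [-32.1  -0.    6.2] dowel [ 1.630e+02 -1.000e-01  1.145e+02] yaw -0.0766 tilt 26.99 roll 0.0001 F [-0.2   0.86 -2.48] M [0.05 0.76 0.01]
 t 9.87 corner [-39.   -0.1   2.8] edge123 [-31.9  -0.1   6.4] dowel [163.1  -0.  114.9] yaw -0.0764 tilt 27.02 roll -0.0002 F [-0.28  1.17 -2.19] M [ 0.09  0.83 -0.01]
```

View pics/w6a.png

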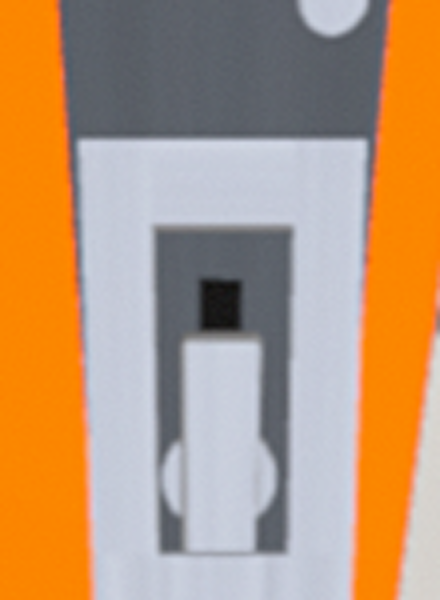

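Run:
```python
from rig import *; from h import *
E1=[-.123,0,0]
print(cmd([-32,0,5.5],E1,27,.02,4)); 
print(cmd([-10,0,5.5],E1,27,.025,4)); rep(tag="s1")
print(cmd([-2,0,5.5],E1,27,.012,3)); rep(tag="s2"); sleep(.1); rep()
snap("wrist","w7"); crop('w7',230,0,110,150,4,'w7a'); snap("side","s7"); crop("s7",260,230,140,100,5,"s7a")
```

```text
False
False
s1 t 11.20 corner [-17.4   0.    1.8] edge123 [-10.2   0.    5.4] dowel [184.9   0.  113.7] yaw -0.0766 tilt 26.98 roll 0.0001 F [-0.12  0.6  -3.47] M [ 0.06  0.75 -0.01]
False
s2 t 12.02 corner [-9.8  0.   1.6] edge123 [-2.7  0.   5.2] dowel [192.5  -0.  113.4] yaw -0.0768 tilt 26.94 roll 0.0004 F [-2.51  0.42 -3.61] M [0.01 1.51 0.02]
 t 12.12 corner [-9.7  0.   1.6] edge123 [-2.6  0.   5.3] dowel [192.6  -0.  113.5] yaw -0.0767 tilt 26.95 roll 0.0003 F [-2.73 -0.39 -2.43] M [0.   1.55 0.  ]
```

View pics/w7a.png

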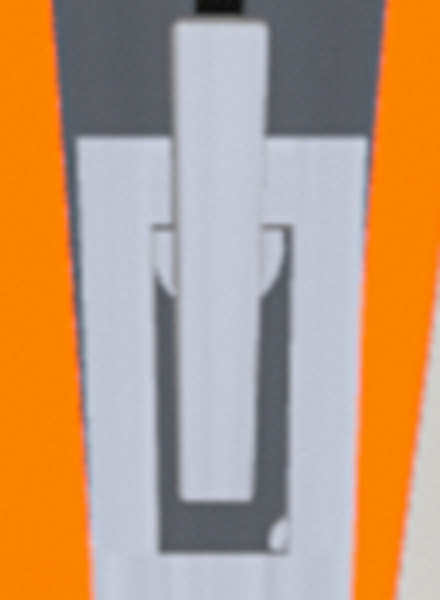

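View pics/s7a.png

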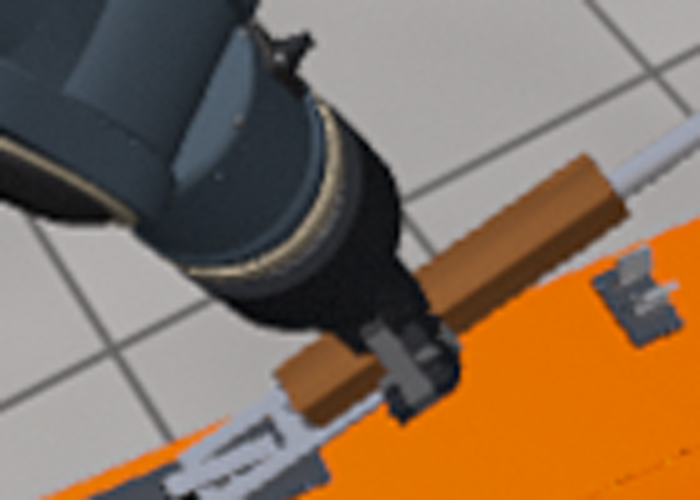

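Run:
```python
from rig import *; from h import *
E1=[-.123,0,0]
def ray(c,px,z):
    c=PAR[c]; d=c['R']@np.linalg.inv(c['K'])@np.array([*px,1]); return c['p']+d*(z-c['p'][2])/d[2]
px=unc([(612.5,102)],5,265,270)[0]; w=ray('side',px,.064)
v=[.4088,-.2209,-.079]; c,s_=np.cos(v[2]),np.sin(v[2]); q=w[:2]-v[:2]; print("clip in foot frame",(np.array([c*q[0]+s_*q[1],-s_*q[0]+c*q[1]])*1e3).round(1))
px=unc([(150,525)],6,140,180)[0]; w=ray('scene',px,.064); v=[.413,-.2177,-.085]; c,s_=np.cos(v[2]),np.sin(v[2]); q=w[:2]-v[:2]; print("scene",(np.array([c*q[0]+s_*q[1],-s_*q[0]+c*q[1]])*1e3).round(1))
def lev(t,x,zc,feed,uf=6):
    print(t,cmd([x,0,zc+8*np.sin(np.radians(t))],E1,t,feed,uf)); rep()
lev(27,-4,1.6,.02); lev(22,-4.2,1.4,.03); lev(17,-4.2,1.4,.03); lev(12,-4.2,1.4,.03)
snap("wrist","w8"); crop('w8',230,0,110,150,4,'w8a')
```

```text
clip in foot frame [205.4  -1.6]
scene [203.2  -1.3]
27 False
 t 12.47 corner [-10.4  -0.1   2. ] edge123 [-3.3 -0.1  5.6] dowel [191.7  -0.  114.2] yaw -0.0763 tilt 27.08 roll -0.0004 F [ 0.35  0.31 -3.09] M [ 0.04  0.9  -0.02]
22 False
 t 12.95 corner [-11.1   0.3   1.4] edge123 [-3.7  0.3  4.4] dowel [200.    0.5  95.6] yaw -0.0758 tilt 22.05 roll -0.0001 F [ 0.37  0.23 -3.33] M [0.05 0.72 0.01]
17 False
 t 13.43 corner [-12.    0.1   1.3] edge123 [-4.3  0.1  3.7] dowel [2.066e+02 1.000e-01 7.660e+01] yaw -0.0767 tilt 17.04 roll 0.0003 F [ 0.23  0.38 -3.03] M [ 0.07  0.57 -0.03]
12 False
 t 13.92 corner [-12.3   0.1   1.3] edge123 [-4.5  0.1  2.9] dowel [212.    0.   57.2] yaw -0.0768 tilt 12.02 roll 0.0003 F [-0.36  0.6  -3.25] M [ 0.03  0.44 -0.  ]
```

View pics/w8a.png

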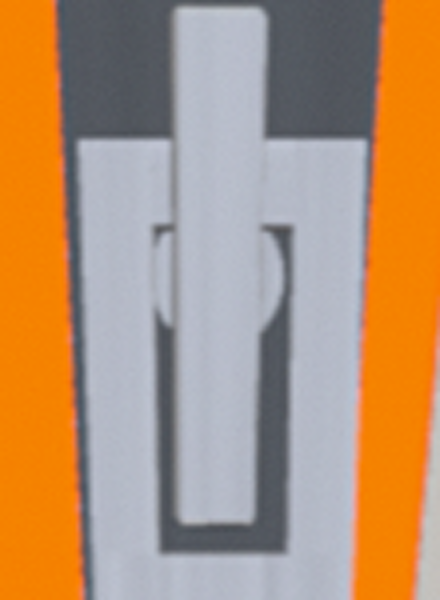

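Run:
```python
from rig import *; from h import *
E1=[-.123,0,0]
def lev(t,x,zc,feed,uf=5):
    r=cmd([x,0,zc+8*np.sin(np.radians(t))],E1,t,feed,uf); print(t,r); rep(); return r
ok = not lev(7.8,-4.2,1.1,.03) and not lev(7.6,-11,1.1,.02)
snap("wrist","w9"); crop('w9',230,0,110,150,4,'w9a'); snap("side","s9"); crop("s9",330,250,120,80,6,"s9a"); snap("scene","sc9"); crop("sc9",130,180,80,110,5,"sc9a")
```

```text
7.8 False
 t 14.41 corner [-12.3   0.    1. ] edge123 [-4.4  0.   2.1] dowel [215.5   0.   40.4] yaw -0.0766 tilt 7.82 roll 0.0001 F [ 0.13 -0.11 -2.87] M [-0.01  0.24  0.02]
7.6 False
 t 14.89 corner [-19.   -0.    1.2] edge123 [-11.1  -0.    2.3] dowel [ 2.089e+02 -1.000e-01  3.970e+01] yaw -0.0768 tilt 7.62 roll 0.0000 F [-0.45 -0.31 -2.06] M [0.04 0.28 0.  ]
```

View pics/w9a.png

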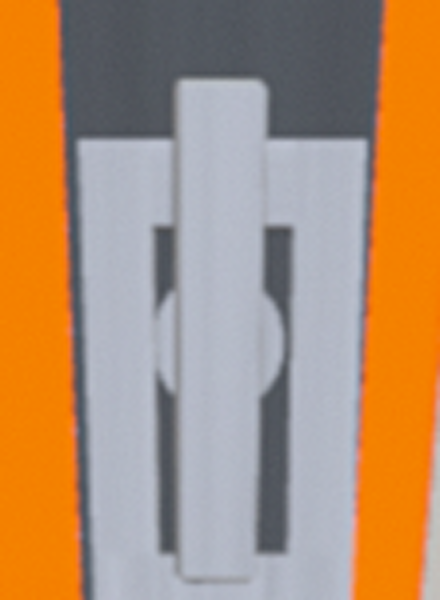

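View pics/s9a.png

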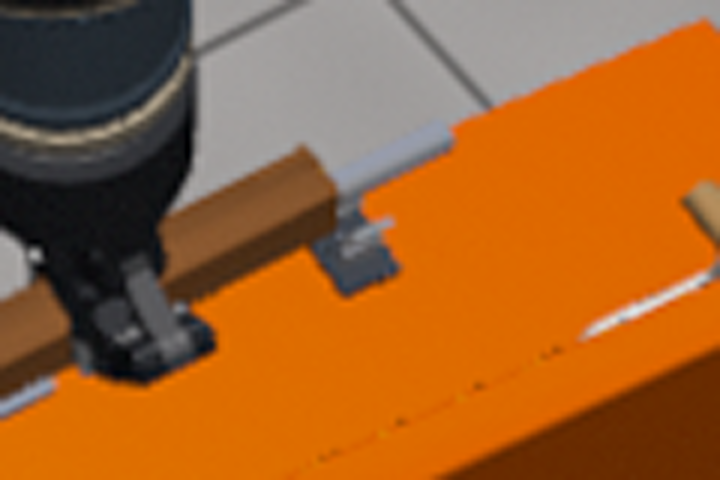

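View pics/sc9a.png

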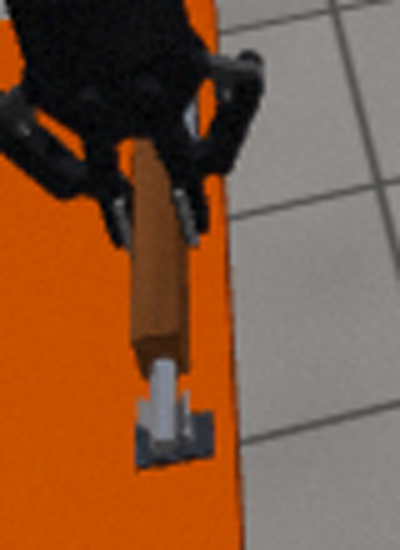

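Run:
```python
from h import *
for tag in ['w4','w5','w6','w8','w9']:
    dd=np.load(f'pics/{tag}.npz'); addwrist('w',dd['pos'],dd['rot']); c=PAR['w']; im=dd['p'].astype(int)
    org=(im[:,:,0]-im[:,:,2]>110)
    P=[]
    for v in range(2,150):
        us=np.where(org[v,320:420])[0]
        if len(us)==0: continue
        u=320+us.max()+.5
        d=c['R']@np.linalg.inv(c['K'])@np.array([u,v,1]); P.append((c['p']+d*(.060-c['p'][2])/d[2])[:2])
    P=np.array(P)
    if len(P)<20: print(tag,len(P)); continue
    a=np.polyfit(P[:,0],P[:,1],1); r=P[:,1]-np.polyval(a,P[:,0]); k=abs(r)<.001; a=np.polyfit(P[k,0],P[k,1],1); print(tag,len(P),k.sum(),"yaw",np.arctan(a[0]).round(4),"y@neck",(np.polyval(a,N[0])-N[1]).round(4), P[:,0].min().round(3),P[:,0].max().round(3))
for c_ in ['scene']:
    dd=np.load('pics/scene0.npz'); im=dd['p'].astype(int); c=PAR['scene']; org=(im[:,:,0]-im[:,:,2]>80); P=[]
    for v in range(190,320):
        u=150+np.where(org[v,150:205])[0].max()+.5
        d=c['R']@np.linalg.inv(c['K'])@np.array([u,v,1]); P.append((c['p']+d*(.060-c['p'][2])/d[2])[:2])
    P=np.array(P); a=np.polyfit(P[:,0],P[:,1],1); r=P[:,1]-np.polyval(a,P[:,0]); k=abs(r)<.002; a=np.polyfit(P[k,0],P[k,1],1); print('scene',k.sum(),np.arctan(a[0]),np.polyval(a,N[0])-N[1])
```

```text
w4 148 148 yaw -0.0896 y@neck 0.0262 0.375 0.465
w5 148 148 yaw -0.0892 y@neck 0.0262 0.371 0.448
w6 148 148 yaw -0.0887 y@neck 0.0261 0.369 0.441
w8 148 148 yaw -0.0884 y@neck 0.0261 0.394 0.458
w9 148 148 yaw -0.0891 y@neck 0.0262 0.387 0.45
scene 130 -0.08944603872384281 0.027189127203347707
```

```bash
sed -i 's/YAW=-.0765/YAW=-.089/' h.py
python3 - <<'E'
from rig import *; from h import *
E1=[-.123,0,0]
def lev(t,x,zc,feed,uf=5):
    r=cmd([x,0,zc+8*np.sin(np.radians(t))],E1,t,feed,uf); print(t,r); rep(); return r
rep()
ok = not lev(7.6,-11,1.1,.01) and not lev(6,-14,1.1,.02) and not lev(5,-17,1.0,.02)
snap("wrist","w10"); crop('w10',230,0,110,150,4,'w10a'); snap("side","s10"); crop("s10",330,250,120,80,6,"s10a"); snap("scene","sc10"); crop("sc10",130,230,80,60,8,"sc10a")
E
```

```text
t 15.04 corner [-18.8  -0.3   1.1] edge123 [-10.9  -0.2   2.2] dowel [209.1   2.6  39.7] yaw -0.0765 tilt 7.61 roll -0.0000 F [ 0.08  0.57 -2.74] M [ 0.02  0.27 -0.04]
7.6 False
 t 15.30 corner [-18.9  -0.1   1.1] edge123 [-11.   -0.1   2.1] dowel [ 2.09e+02 -1.00e-01  3.95e+01] yaw -0.0891 tilt 7.60 roll -0.0001 F [-0.51 -0.87 -3.9 ] M [0.   0.24 0.04]
6 False
 t 15.62 corner [-21.8   0.1   0.9] edge123 [-13.8   0.1   1.8] dowel [2.071e+02 2.000e-01 3.290e+01] yaw -0.0886 tilt 5.98 roll -0.0001 F [-0.03  0.13 -2.81] M [0.07 0.23 0.01]
5 False
 t 15.93 corner [-25.    0.    0.9] edge123 [-17.    0.    1.6] dowel [2.044e+02 1.000e-01 2.890e+01] yaw -0.0889 tilt 4.98 roll -0.0000 F [ 0.41 -0.42 -3.68] M [0.07 0.18 0.  ]
```

View pics/w10a.png

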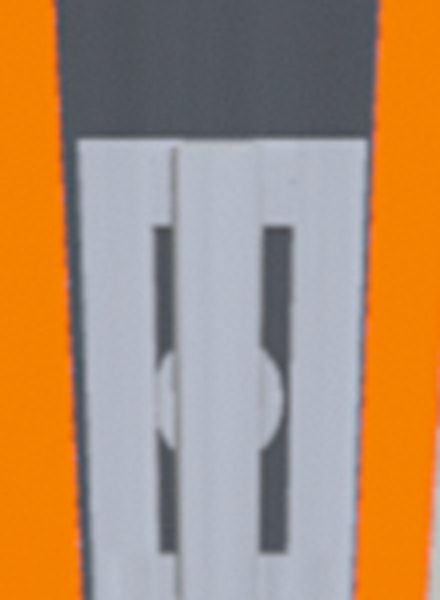

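View pics/s10a.png

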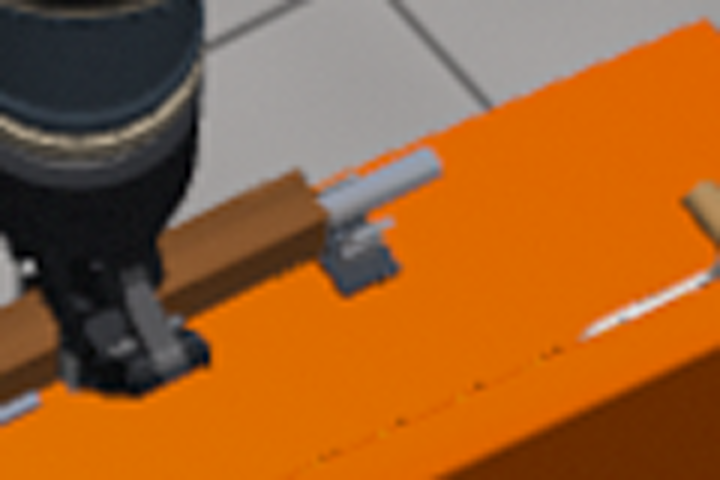

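View pics/sc10a.png

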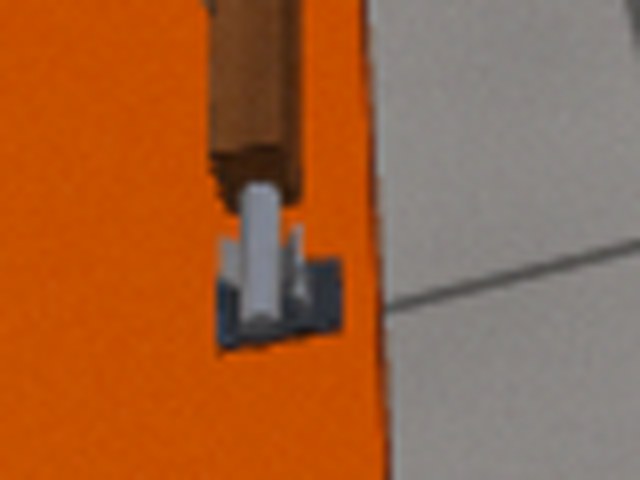

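Run:
```python
from rig import *; from h import *
E1=[-.123,0,0]
def lev(t,x,zc,feed,uf=3):
    r=cmd([x,0,zc+8*np.sin(np.radians(t))],E1,t,feed,uf); print(t,r); rep(); return r
for t in (4,3.4,2.8,2.3):
    if lev(t,-17,.5,.01): break
```

```text
4 False
 t 16.48 corner [-24.8   0.    0.4] edge123 [-16.9   0.    1. ] dowel [2.05e+02 1.00e-01 2.45e+01] yaw -0.0887 tilt 3.99 roll -0.0001 F [ 0.46 -0.3  -3.26] M [ 0.02  0.18 -0.04]
3.4 False
 t 16.74 corner [-24.9   0.    0.4] edge123 [-16.9   0.    0.9] dowel [205.3   0.   22.1] yaw -0.0889 tilt 3.39 roll -0.0001 F [-0.22 -1.15 -2.69] M [ 0.01  0.14 -0.  ]
2.8 False
 t 17.01 corner [-24.8  -0.3   0.5] edge123 [-16.8  -0.3   0.9] dowel [205.5  -0.4  19.8] yaw -0.0894 tilt 2.81 roll -0.0005 F [-0.75 -1.02 -2.7 ] M [-0.16  0.12 -0.1 ]
2.3 False
 t 17.26 corner [-24.6  -0.2   0.7] edge123 [-16.6  -0.2   1. ] dowel [ 2.059e+02 -2.000e-01  1.810e+01] yaw -0.0890 tilt 2.34 roll -0.0003 F [-0.28 -1.23 -0.7 ] M [-0.13 -0.05 -0.06]
```

Run:
```python
from rig import *; from h import *
s=sense(); R=s["tcp_rot"]
command_gripper(0.05); rep(tag="rel")
move_l(sense()["position"]-R[:,0]*.06,feed=.12); st()
snap("side","s11"); crop("s11",260,240,180,100,4,"s11a"); snap("scene","sc11"); crop("sc11",120,180,90,110,5,"sc11a"); snap("wrist","w11")
```

```text
rel t 17.65 corner [-24.9   0.1   0.5] edge123 [-16.9   0.1   0.9] dowel [2.056e+02 1.000e-01 1.780e+01] yaw -0.0887 tilt 2.31 roll 0.0001 F [-0.44  0.16 -0.15] M [0.   0.04 0.01]
t 18.3 pos [ 0.4993 -0.2258  0.157 ] F [-0.98 -0.64 -0.57] M [0.008 0.074 0.002] gap 0.0501
```

View pics/s11a.png

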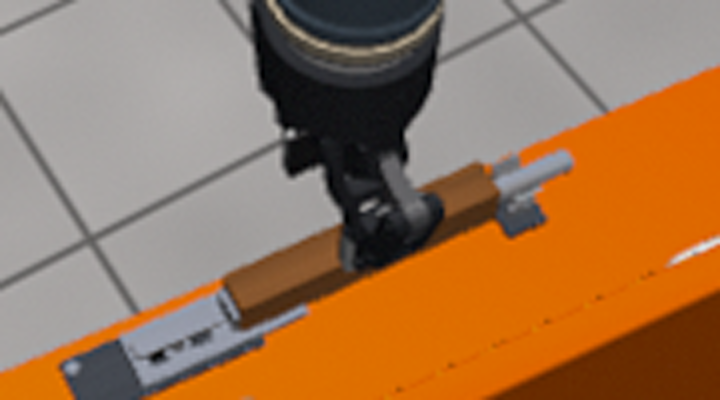

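View pics/sc11a.png

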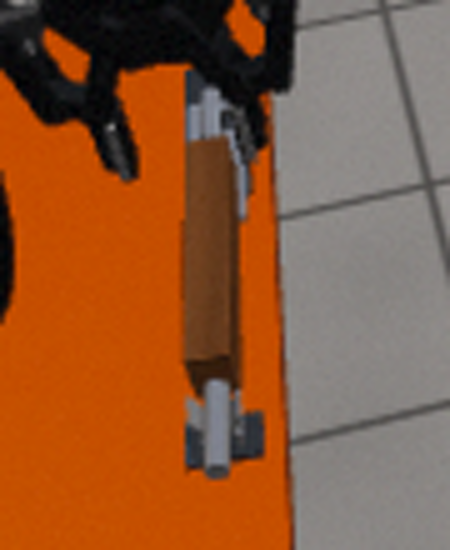

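View pics/w11.png

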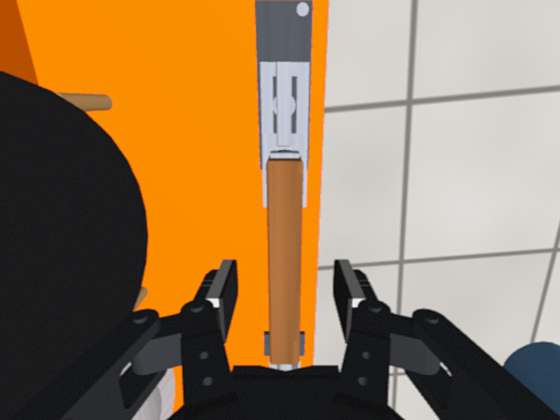

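Run:
```python
from rig import *; from h import *
command_gripper(0.0,40)
R=toolR(railR(YAW,0))
q=wd([168,0,0]); q[2]=0.150
movep(q,R); st()
print(move_l(np.r_[q[:2],.120],R,feed=.03,until_force=4)); s=st()
snap("side","s12"); crop("s12",260,220,180,120,4,"s12a")
```

```text
t 19.42 pos [ 0.5853 -0.2327  0.1492] F [-0.35 -0.02 -0.47] M [-0.063  0.077 -0.039] gap -0.0004
True
t 20.15 pos [ 0.5843 -0.2329  0.1269] F [ 1.25 -0.15  0.7 ] M [-0.04  -0.072 -0.062] gap -0.0001
```

View pics/s12a.png

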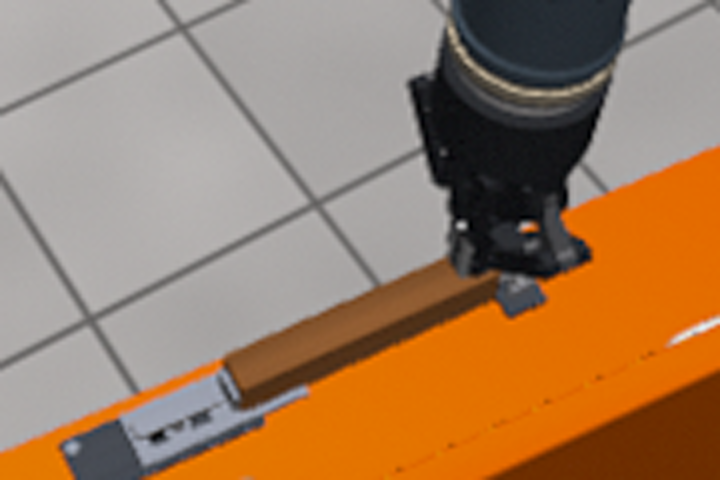

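Run:
```python
from rig import *; from h import *
R=toolR(railR(YAW,0)); q=wd([168,0,0])
print(move_l(np.r_[q[:2],.1175],R,feed=.01,until_force=9)); st(); sleep(.1); st()
snap("side","s13"); crop("s13",260,220,180,120,4,"s13a")
```

```text
True
t 20.96 pos [ 0.5838 -0.2327  0.1191] F [-0.5   0.78  3.76] M [ 0.087  0.09  -0.014] gap -0.0001
t 21.06 pos [ 0.5838 -0.2326  0.119 ] F [-0.97  0.78  4.64] M [ 0.156  0.126 -0.005] gap 0.0
```

View pics/s13a.png

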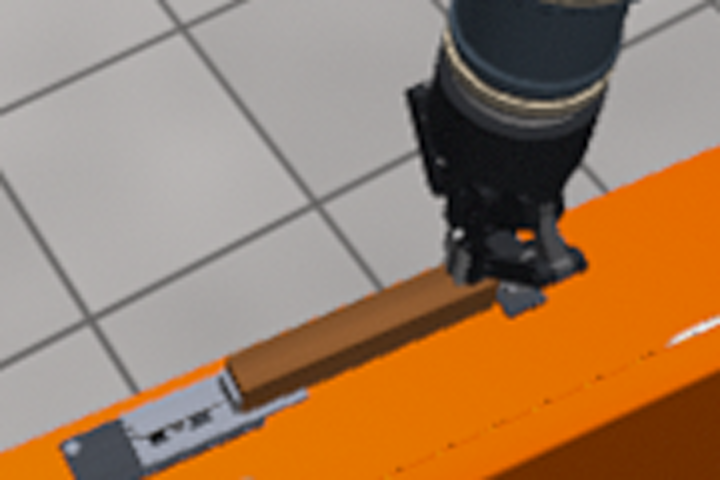

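Run:
```python
from rig import *; from h import *
R=toolR(railR(YAW,0)); q=wd([118,0,0])
move_l(sense()["position"]+[0,0,.06],R,feed=.1)
movep(np.r_[q[:2],.22],R); sleep(.2); st()
snap("wrist","w14"); snap("side","s14"); crop("s14",260,240,180,100,4,"s14a")
```

```text
t 22.43 pos [ 0.535  -0.228   0.2187] F [ 0.05 -0.52  0.45] M [-0.031  0.018  0.029] gap 0.0004
```

View pics/w14.png

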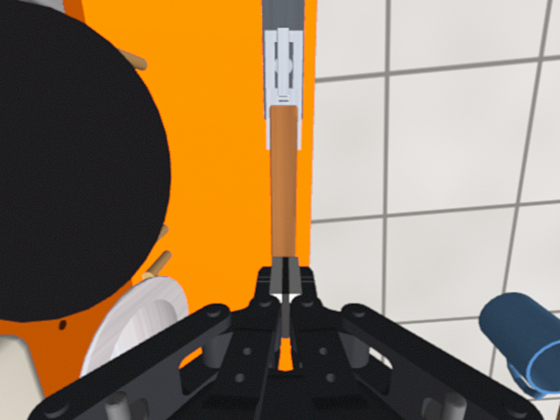

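View pics/s14a.png

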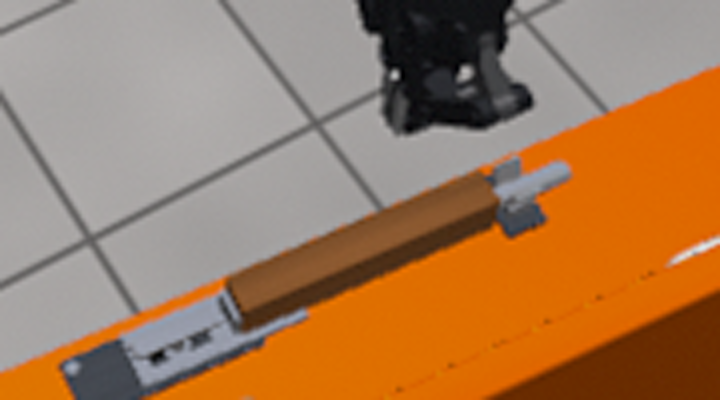

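Run:
```python
from rig import *; from h import *
look("w14",[(284,115),(284,150),(284,190),(284,230),(284,250),(269,90),(298,90),(271,40),(296,40)])
R=toolR(railR(YAW,0)); q=wd([255,0,0])
movep(np.r_[q[:2],.2],R); sleep(.2); st()
snap("wrist","w15"); crop("w15",235,0,100,150,4,"w15a")
```

```text
(284, 115) tool [124.7  79.2   0. ] neck [38.9  0.6 30.2]
(284, 150) tool [125.3  52.6   0. ] neck [65.4  0.6 29.6]
(284, 190) tool [124.7  20.   -0. ] neck [98.   0.6 30.1]
(284, 230) tool [ 1.251e+02 -1.570e+01 -1.000e-01] neck [133.8   0.6  29.6]
(284, 250) tool [ 1.251e+02 -3.480e+01 -1.000e-01] neck [152.8   0.6  29.6]
(269, 90) tool [151.4  98.8 -12.5] neck [ 19.1 -11.9   3.5]
(298, 90) tool [151.7  98.9  11.7] neck [19.1 12.2  3.3]
(271, 40) tool [150.8 135.6 -10.2] neck [-17.6  -9.7   4.2]
(296, 40) tool [151.3 135.7   9.6] neck [-17.7  10.1   3.7]
t 23.33 pos [ 0.6702 -0.2414  0.2007] F [-0.01 -0.34 -0.73] M [-0.03   0.014  0.055] gap -0.0001
```

View pics/w15.png

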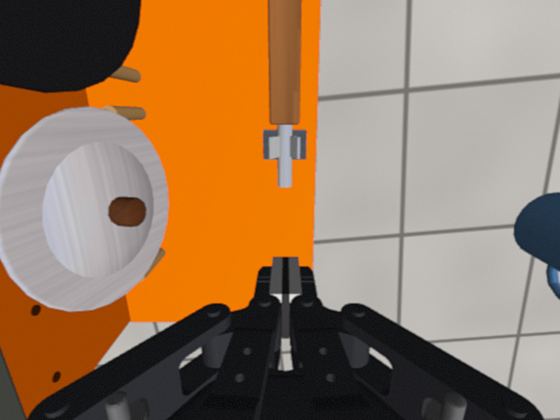

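View pics/w15a.png

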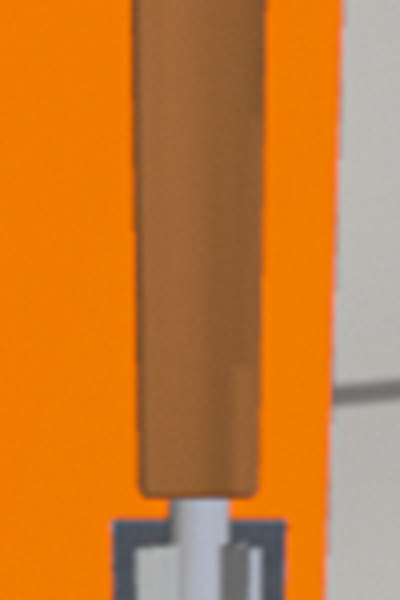

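Run:
```python
from h import *
look("w15",[(285.5,135),(285.5,145),(285.5,165),(285.5,180),(284.5,60),(284.5,110),(266,155),(303,155)]); crop("w15",255,115,60,80,8,"w15b")
```

```text
(285.5, 135) tool [123.5  64.3   1.2] neck [189.8   0.5  13.2]
(285.5, 145) tool [122.9  56.8   1.2] neck [197.4   0.5  13.8]
(285.5, 165) tool [122.8  41.1   1.2] neck [213.1   0.5  13.9]
(285.5, 180) tool [123.4  28.7   1.2] neck [225.4   0.5  13.3]
(284.5, 60) tool [106.9 114.5   0.5] neck [ 1.396e+02 -1.000e-01  2.970e+01]
(284.5, 110) tool [106.9  82.6   0.5] neck [171.5  -0.2  29.8]
(266, 155) tool [135.7  47.3 -15.1] neck [206.8 -15.7   1. ]
(303, 155) tool [136.3  47.2  15.9] neck [206.9  15.2   0.3]
```

View pics/w15b.png

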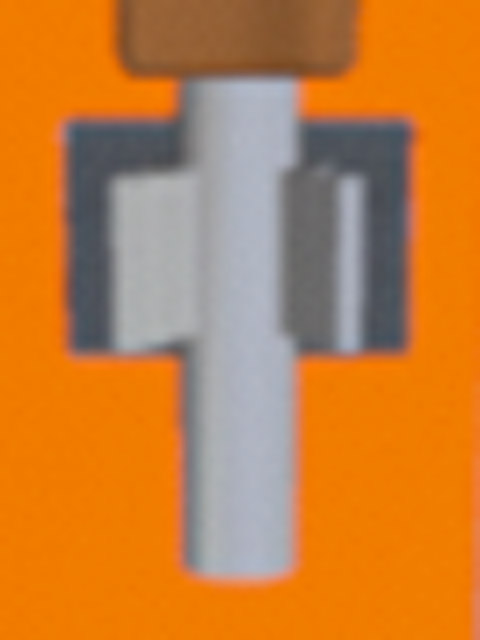

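Run:
```python
from rig import *; from h import *
st(); finish_job(); st()
```

```text
t 23.38 pos [ 0.6704 -0.2412  0.2008] F [-0.78 -0.41 -0.1 ] M [-0.037  0.022  0.011] gap 0.0002
the job is handed in; nothing more can be done
the job is handed in; nothing more can be done
```

The keeper rail is fitted across the ledge and let go, and I handed the job in at about 23 s. The interface gives no verdict, so I only have my own checks to go on.

**What I did:**
- I gripped the rail near its middle and tilted it 27° with the dowel end up.
- I lowered the eye past the stud's head and slid it under until it touched the neck with about 2.5 N.
- I levelled it close to the neck, then slid it back so the stud sat amid the eye.
- I let go and pressed the batten down from above with closed fingers until the dowel was home. The force sensor never read more than about 5 N. The push stopped on its limit of a 9 N change, at the height expected for a seated rail.

**Last checks, from the wrist camera's picture and depth:**
- **Level:** the batten's top is 29.6 to 30.2 mm above the foot plate along its length; fully home is 30 mm.
- **Dowel:** its axis is about 7.8 mm above the plate against a seat at 8 mm. It sits between the jaws with the batten's end clear of them.
- **Eye:** it is round the neck below the head, with the neck near its middle. The stud is clamped about 7 mm towards the clip from the middle of its plate.
- **Gripper:** it was 85 mm or more clear of the rail.

**Disagreements:** the scene and side cameras differed by 3 to 4 mm on positions. My first estimate of the rack's angle, taken from the stud's head, was about 0.7° off. I corrected it from the ledge's edge before lowering the dowel. I did not measure the bystanders again at the end, but nothing I did brought the arm near them.

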